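# Lock the tablet tub and weigh it

## Task

The blue cap sits loosely on the square amber tablet tub in its tray: press it down and twist it clockwise (seen from above) until it locks and springs back up a little. Then lift the tub by its cap and hang it by the cap's loop on the steel sprung hook of the balance, lowering it gently; keep hold until the hook has stopped dipping, then let go and leave the tub hanging still. Leave the other things on the desk where they stand.

Things in the scene. Friction and masses are not known exactly. Their poses are not given: they have to be found in the camera images.
- tub: Square amber tub 70 x 70 x 78 mm, 0.24 to 0.38 kg, red marks on the -y and +y rims of its white mouth. Origin: centre of its underside; z up, sides along x, y. Loose, stands in the tray, which stops it turning (play 0.07 rad). Inside, under the cap, a sprung pad: 3 N at rest, 0.8 N more per mm, down to 9 mm where the cap's disc meets the rim (about 11 N).
- cap: Blue cap, 70 g. Origin: centre of its plug's underside; z up. Disc 68 mm across at z = 21 to 31 mm above it, red marks at its +x and -x edges, over the lugs. Starts loose: origin 66 mm above the tub's, yaw 0.05 to 0.33 rad less than the tub's. Unpressed it turns only about 0.4 rad either side of the tub's yaw; anticlockwise is blocked. See mouth, tab and loop.
- tab (a point): Place to grip: on the cap's axis, 110 mm above its origin; axes as the cap's. The finger tab is 10 mm thick along x, 30 mm along y, from 87 to 125 mm above the cap's origin; grip it with the fingers closing along x. Below it is the crossbar, 58 mm along x, so the tips must stay above 87 mm.
- loop (a point): Middle of the underside of the loop's crossbar, 79 mm above the cap's origin; axes as the cap's. Crossbar 58 x 12 x 8 mm. The window below it is 46 mm wide along x and 48 mm high, between two uprights standing on the disc; the hook passes through it along y.
- tray: Plywood tray, fixed, 83 x 83 mm outside, 75 mm inside, 22 mm high, floor 4 mm thick. Origin: centre of its underside. The tub stands in it with its axes along the tray's.
- stand: Grey spring balance stand, fixed. Origin: on the desk below the hook's seat. x points from the hook's free end to the column. Foot 150 x 110 mm, 14 mm high, x = -15 to 135 mm; column 34 x 44 mm, x = 82 to 116 mm, 252 mm tall. In every start the column stands to the left of the seat as seen from the robot (yaw 1.3 to 2.1).
- hook_seat (a point): Top of the hook's level part where the loop is to hang, 227 mm above the desk unloaded; moves with the hook; axes as the stand's. The hook is a steel bar of 10 mm diameter along x from the column to x = -18 mm; there its tip turns up, ending at x = -29 mm, 14 mm above the seat.
- hook (a joint): How far the hook has dipped (m): 0 unloaded (upper stop), up to 0.06. Spring 120 N/m; begins to dip at 0.8 N; the tub with cap makes it dip 18 to 31 mm, swinging about 1 s before it settles.
- pill_bottle: Bystander: small white bottle with green cap, 44 mm diameter, 75 mm tall; origin at the centre of its underside.
- drink: Bystander: green drink bottle, 64 mm diameter, 190 mm tall; origin at the centre of its underside.
- remote: Bystander: white remote control lying flat, 45 x 150 x 18 mm, long along its y; origin at the centre of its underside.
- mouth (a point): Centre of the tub's mouth at rim height, 78 mm above the tub's origin; axes as the tub's. Cap pushed down 6 to 9 mm turns clockwise (yaw decreasing) to a stop, its yaw then pi/2 (play 0.12 rad) less than the tub's, red marks in line with the tub's. Let up there it rises until its origin is 64.5 mm above the tub's: locked, cannot turn back, bears the tub.
Not all that is in view belongs to the job. There is more than one size of the cap; the one meant has the size given above. Several things look just like the stand: the one meant starts nearest to the robot's base.

How it is judged:
On the way, in this order (a step that is already met when the one before it is completed fails the run):
1. the cap is locked on the tub: turned a quarter turn and sprung back up (angle between the x axis of cap and the y axis of tub, either way round below 0.22 rad and z of cap in the frame of tub between 0.0622 and 0.0663 m), for 0.2 s.
2. the loop hangs on the hook, which has dipped and settled, with the tab still held (value of joint hook above 0.008 m and velocity of joint hook between -0.02 and 0.02 m/s and distance between loop and hook_seat below 0.03 m and contact force between the fingers and cap above 0.5 N), for 0.3 s.
At the end, for the whole second after the job is handed in: Cap locked on the tub (within 0.22 rad, 62.2 to 66.3 mm above the tub's origin); loop within 30 mm of the hook's seat, hook dipped over 8 mm and still (20 mm/s); tub hanging over 25 mm clear of the desk, within 0.2 rad of upright, under 50 mm/s (all of step 1 and distance between loop and hook_seat below 0.03 m and value of joint hook above 0.008 m and velocity of joint hook between -0.02 and 0.02 m/s and height (world z) of tub above 0.025 m and angle between tub's own z axis and vertical below 0.2 rad and linear speed of tub below 0.05 m/s); the robot touches nothing.
It fails at once if the tub is dropped or jerked onto the hook (hook faster than 0.3 m/s) (velocity of joint hook above 0.3 m/s).
It fails at once if the small white bottle is moved by more than 30 mm (distance of pill_bottle from where it was at the start of the episode above 0.03 m).
It fails at once if the drink bottle is moved by more than 30 mm (distance of drink from where it was at the start of the episode above 0.03 m).
It fails at once if the remote control is moved by more than 30 mm (distance of remote from where it was at the start of the episode above 0.03 m).
It also fails if it takes over 72 s, if anything falls off the work surface, if the arm or the gripper's body presses on something with over 40 N, if the wrist force passes 120 N, or if a joint passes its speed limit or range.

## Robot

A 7-joint arm with a two-finger parallel gripper is mounted at the origin on the work surface. World frame = base frame: x ahead of the robot, y to its left, z up, the work surface at z = 0. Lengths are in m, angles in rad, forces in N, time in s.
With the tool pointing down it reaches from about 0.4 to 0.9 m from the base axis. Payload 5.5 kg.
Tool frame: the origin (TCP) lies on the centre line of the jaws, within the pads' length; the fingertips stand 19 mm ahead of it and the grasp point (between the pads) is the TCP; z points along the fingers, y is the direction in which the jaws open and shut (so a half turn about z gives the same grasp; the last joint's range is limited). The gripper opens to 92 mm and grips with 3 to 60 N. Pads are 19 mm wide; open, the fingers measure 130 mm over their backs; the gripper's body (75 mm by 190 mm) begins 47 mm behind the grasp point.
Start: joints at [1.489, 0.501, -0.427, 1.55, 0.221, 1.138, -0.21], TCP at [0.22, -0.612, 0.246] pointing down, gripper open.
Joint ranges: [-2.88, 2.88], [-0.31, 2.03], [-1.54, 1.56], [0.2, 2.42], [-1.41, 4.55], [0.19, 2.02], [-2.57, 2.57]. Speed limits (rad/s): [2.57, 2.57, 3.14, 3.14, 3.14, 3.14, 3.14].

## Interface

Orientations are given as a unit quaternion [w, x, y, z].
In Python, from station import * gives the robot as it stands.
- The arm moves only by the shell command python3 -m creep 'ROWS' [OPENING]. ROWS is JSON, a list that holds one entry, the list of rows, each a list of 4 numbers: the shift along the tool's x, y, z in m, then the turn about the tool's z in rad. A call has 1 to 12 rows; each row is the pose to reach, as a shift and turn from the pose measured when the call began, along the tool's axes at that moment; what a row does not reach only later rows make up. A row lasts 1/10 s, in which the tool goes at most 50 mm and 8.59 degrees, less where a joint would pass 70% of its speed; a pose out of reach is approached as far as the arm can. A call with a gripper value outside its range is refused whole. OPENING is the closure, from 0 (fully open) to 1 (shut), set as the call begins (- or left out, the last holds). The fingers move at their own pace and stop on an object; the grip force is fixed at half the most. Time passes only in rows, so rows that repeat a pose let the fingers close. It gives the time, the measured TCP pose, the force and the opening at its end, in the units of the state.
- state(): the state, without advancing time (a new reading comes with each control period).
- snapshot(name): name is "scene" or "side" or "wrist"; returns a dict with "color" (400x640x3 uint8, blue, green, red), "camera_matrix" (3x3 intrinsics, pixels), "distortion" ([k1, k2, p1, p2, k3] as OpenCV has them; the pictures are not rectified), "world_from_camera" (4x4, takes a point from camera to world coordinates); the wrist camera has in their place "mount" (4x4, takes a point from camera to tool coordinates, whose origin is the TCP and whose axes are the flange's). Camera axes: x right, y up, looking along -z (the intrinsics and any distortion apply to the point x, -y, -z); pixel columns grow to the right and rows downward; lengths in m; the calibration is good to about 2 mm. A picture is of the moment at which its call begins: read the wrist's pose just before it. There is no depth.
- job_done(): hands the job in, once; it reports no verdict.
The state is a dict: "time": time; "joint_pos": joint angles; "qvel": joint speeds; "joint_torque": joint torques, N m; "eef_pos": TCP position; "ee_rot": TCP orientation; "wrist_force": force on the tool from outside, world axes, zero at the start; "torque": the same for the moment, N m; "gripper_width": finger opening in m.
Only numpy, scipy, OpenCV 4.12 (cv2) and the standard library are available. Lean on these libraries where they do the work, as an engineer would, in place of code of your own. Each camera call takes 0.05 s, during which the arm holds its last target.

## Working session

There is one attempt and no reset: what is moved stays moved. The work goes in short steps, Python scripts to look and compute and a shell command to move; the robot and the scene stay as the last step left them, time stands still between calls to the robot, and variables do not carry over. Pictures are saved under pics/ and viewed, and the job is handed in when it is done.

```bash
mkdir -p pics; ls; python3 - <<'E'
from station import *
import cv2
s=state(); print(s)
for n in ("scene","side","wrist"):
    d=snapshot(n); cv2.imwrite(f"pics/{n}0.png",d["color"])
    print(n,d["camera_matrix"],d["distortion"],d.get("world_from_camera",d.get("mount")))
E
```

```text
pics
{'time': 0.0, 'joint_pos': array([ 1.48918387,  0.50183498, -0.42678856,  1.55149845,  0.22078528,
        1.1383075 , -0.21030939]), 'qvel': array([ 2.75864163e-04,  9.06762933e-05,  1.77108447e-04,  7.15087906e-04,
       -3.60117622e-04, -8.76958589e-05,  6.35791632e-04]), 'joint_torque': array([ 1.67904473e-04, -5.66593409e+01, -5.81599563e+00, -2.79111618e+01,
       -6.86111441e-02,  3.07375006e-02,  1.78493174e-04]), 'eef_pos': array([ 0.21943855, -0.61110076,  0.24466601]), 'ee_rot': array([-9.87197845e-04,  9.85170335e-01,  1.71576273e-01, -1.37662882e-04]), 'wrist_force': array([-0.31601194, -0.21157537,  0.63812333]), 'torque': array([ 0.02349346,  0.01191676, -0.0558287 ]), 'gripper_width': 0.09175949849258448}
scene [[371.6641399    0.         320.27029792]
 [  0.         371.6641399  199.47518675]
 [  0.           0.           1.        ]] [0.02822844 0.         0.         0.         0.        ] [[ 0.45188426 -0.66144399  0.59857537  1.34758602]
 [ 0.89207153  0.33731211 -0.30071404 -0.32920074]
 [-0.00300123  0.66985998  0.74248138  1.09394473]
 [ 0.          0.  
[... 195 characters left out ...]
        0.          0.        ] [[ 0.95343314  0.18493777 -0.23825044  0.33119833]
 [-0.30104191  0.53531048 -0.78918722 -0.86822387]
 [-0.01841257  0.82416061  0.56605677  0.81713711]
 [ 0.          0.          0.          1.        ]]
wrist [[280.6232923    0.         319.83104023]
 [  0.         280.6232923  200.0869573 ]
 [  0.           0.           1.        ]] [-0.01074352  0.          0.          0.          0.        ] [[-1.22310420e-04  9.55135204e-01  2.96170097e-01  7.99394622e-02]
 [ 9.99998421e-01  6.41873812e-04 -1.65704118e-03  3.19234597e-04]
 [-1.77280220e-03  2.96169427e-01 -9.55133775e-01 -1.37899819e-01]
 [ 0.00000000e+00  0.00000000e+00  0.00000000e+00  1.00000000e+00]]
```

View pics/scene0.png

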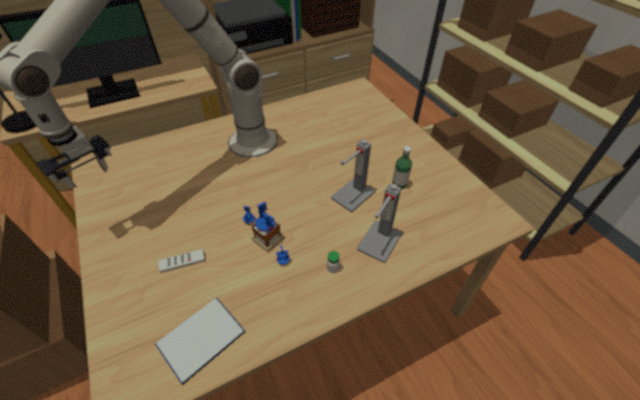

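View pics/side0.png

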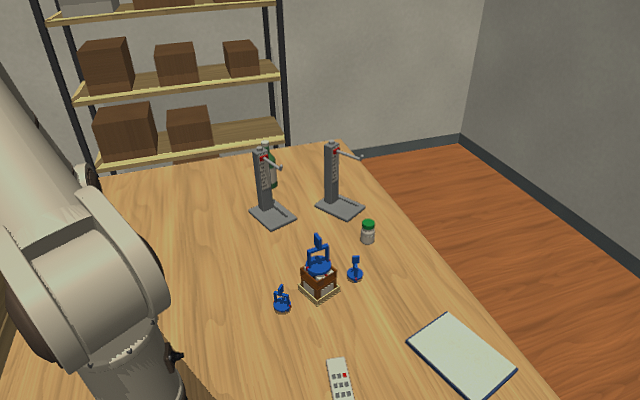

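View pics/wrist0.png

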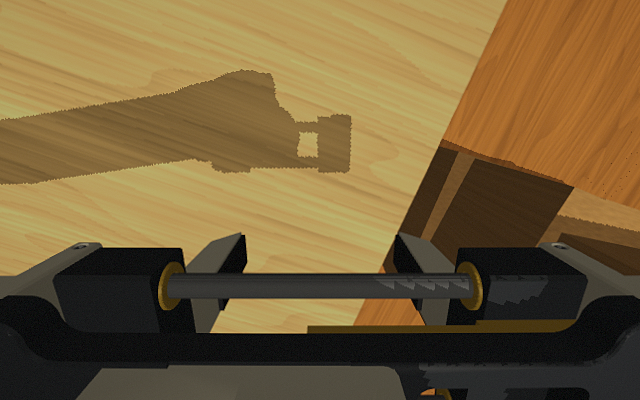

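The scene view shows the tub with its cap at about (265,225), with smaller caps at (249,215) and (283,257). The near stand's foot is at (353,195) and its hook at about (352,155). The second stand is at (380,240). Next I'll enlarge these areas.

```bash
cat > h.py <<'E'
import numpy as np, cv2
from station import *
def ray(d,px,T=None):
    T=d["world_from_camera"] if T is None else T
    u=cv2.undistortPoints(np.array([[px]],float),d["camera_matrix"],d["distortion"])[0,0]
    v=T[:3,:3]@np.array([u[0],-u[1],-1.]); return T[:3,3],v/np.linalg.norm(v)
def atz(d,px,z,T=None):
    o,v=ray(d,px,T); return o+v*(z-o[2])/v[2]
def tri(*rs):
    A=sum(np.eye(3)-np.outer(v,v) for o,v in rs); b=sum((np.eye(3)-np.outer(v,v))@o for o,v in rs)
    p=np.linalg.solve(A,b); return p,[np.linalg.norm(np.cross(p-o,v)) for o,v in rs]
def proj(d,P,T=None):
    T=d["world_from_camera"] if T is None else T
    c=np.linalg.inv(T)@np.append(P,1); c=c[:3]*[1,-1,-1]
    return cv2.projectPoints(c.reshape(1,1,3),np.zeros(3),np.zeros(3),d["camera_matrix"],d["distortion"])[0].ravel()
def wristT(d,s):
    w,x,y,z=s["ee_rot"]
    from scipy.spatial.transform import Rotation as R
    T=np.eye(4);T[:3,:3]=R.from_quat([x,y,z,w]).as_matrix();T[:3,3]=s["eef_pos"]
    return T@d["mount"]
def toolR(s):
    from scipy.spatial.transform import Rotation as R
    w,x,y,z=s["ee_rot"]; return R.from_quat([x,y,z,w]).as_matrix()
def crop(img,x0,y0,w,h,k,name):
    c=cv2.resize(img[y0:y0+h,x0:x0+w],None,fx=k,fy=k,interpolation=cv2.INTER_CUBIC); cv2.imwrite("pics/"+name,c)
E
python3 - <<'E'
from h import *
import pickle
a=cv2.imread("pics/scene0.png");b=cv2.imread("pics/side0.png")
def two(A,B,n):cv2.imwrite(n,np.hstack([A,B]))
f=lambda i,x,y,w,h,k:cv2.resize(i[y:y+h,x:x+w],None,fx=k,fy=k,interpolation=cv2.INTER_CUBIC)
two(f(a,235,195,60,75,6.5),f(b,280,228,60,75,6.5),"pics/c1.png")
two(f(a,325,135,60,80,6.5),f(b,245,140,60,80,6.5),"pics/c2.png")
E
```

```text
(no output)
```

View pics/c1.png

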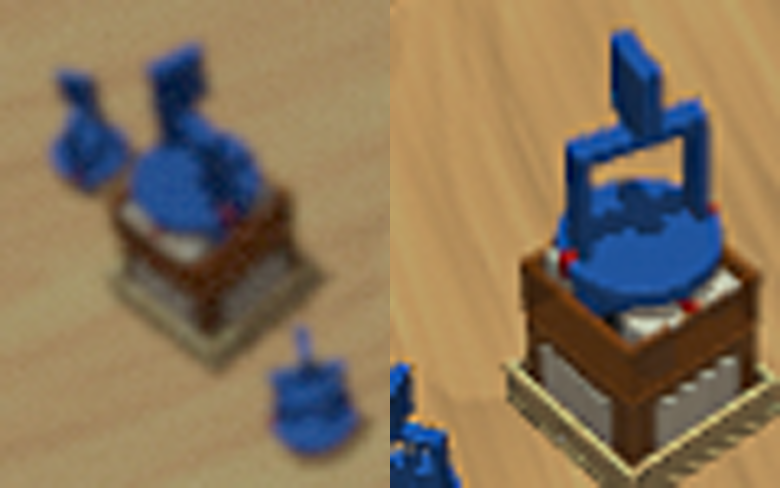

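View pics/c2.png

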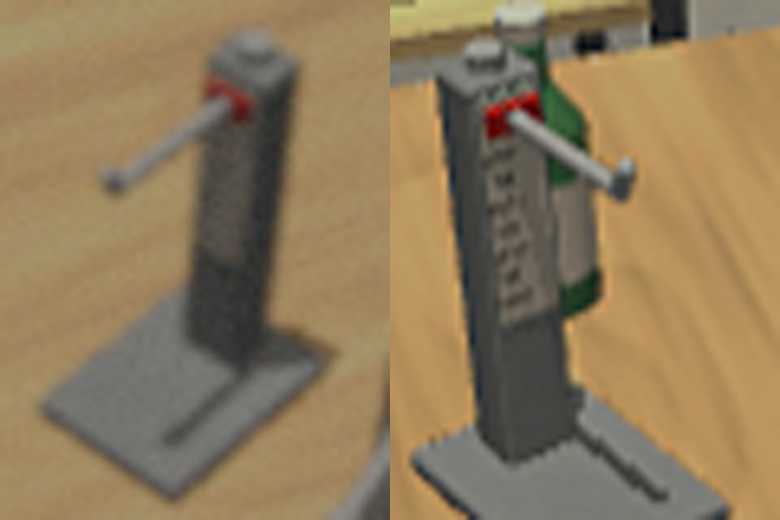

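```bash
python3 - <<'E'
from h import *
a=snapshot("scene");b=snapshot("side")
S=lambda x,y,x0=235,y0=195:((x+.5)/6.5-.5+x0,(y+.5)/6.5-.5+y0)
B=lambda x,y,x0=280,y0=228:((x-390+.5)/6.5-.5+x0,(y+.5)/6.5-.5+y0)
print("tabtop",tri(ray(a,S(178,62)),ray(b,B(638,50))))
print("tabtop z195",atz(a,S(178,58),.195),atz(b,B(638,50),.195))
# tray corners at z=.022
for n,p in dict(l=(112,275),bt=(213,357),r=(322,272)).items(): print("tray sc",n,atz(a,S(*p),.022))
for n,p in dict(l=(508,370),bt=(632,472),r=(782,380)).items(): print("tray sd",n,atz(b,B(*p),.022))
print("capmark sd",atz(b,B(567,260),.096),atz(b,B(713,210),.096),"tubmark",atz(b,B(690,307),.082))
print("capmark sc",atz(a,S(230,214),.096),"tubmark",atz(a,S(160,230),.082))
# tub top corners
print("tubtop sd",atz(b,B(522,258),.082),atz(b,B(631,350),.082),atz(b,B(758,270),.082))
# stand
S2=lambda x,y:S(x,y,325,135);B2=lambda x,y:B(x,y,245,140)
print("tip",tri(ray(a,S2(112,178)),ray(b,B2(625,180))))
print("root",tri(ray(a,S2(230,100)),ray(b,B2(515,115))))
print("foot sc",[atz(a,S2(*p),.014)[:2] for p in ((42,408),(172,497),(330,357))])
print("foot sd",[atz(b,B2(*p),.014)[:2] for p in ((412,460),(728,515))])
for n,d,p in (("pill",a,(333,269)),("drink",a,(402,188)),("remote",a,(182,262))): print(n,atz(d,p,0))
E
```

```text
tabtop (array([ 0.55496828, -0.14145732,  0.19428179]), [np.float64(9.658769765721599e-05), np.float64(9.658769765729472e-05)])
tabtop z195 [ 0.55301902 -0.1405861   0.195     ] [ 0.55473852 -0.14242258  0.195     ]
tray sc l [ 0.53267955 -0.19318802  0.022     ]
tray sc bt [ 0.60825386 -0.16370388  0.022     ]
tray sc r [ 0.58308416 -0.09000175  0.022     ]
tray sd l [ 0.49999157 -0.1252591   0.022     ]
tray sd bt [ 0.53254272 -0.19523551  0.022     ]
tray sd r [ 0.60739892 -0.1673142   0.022     ]
capmark sd [ 0.52278267 -0.14400134  0.096     ] [ 0.58782689 -0.13510383  0.096     ] tubmark [ 0.56551899 -0.17138295  0.082     ]
capmark sc [ 0.57967784 -0.13450157  0.096     ] tubmark [ 0.56208784 -0.16842007  0.082     ]
tubtop sd [ 0.50935238 -0.1229523   0.082     ] [ 0.53598461 -0.18634125  0.082     ] [ 0.59843709 -0.16033397  0.082     ]
tip (array([0.53399136, 0.16218085, 0.23183472]), [np.float64(0.002281130993229671), np.float64(0.002281130993229762)])
root (array([0.50031326, 0.25558131, 0.22457701]), [np.float64(0.0015383984192508166), np.float64(0.0015383984192507865)])
foot sc [array([0.48613408, 0.15101805]), array([0.58299176, 0.18569896]), array([0.52917075, 0.32903773])]
foot sd [array([0.42954673, 0.2787711 ]), array([0.57868806, 0.17554742])]
pill [0.76830794 0.00890831 0.        ]
drink [0.5606332  0.43848297 0.        ]
remote [ 0.50790379 -0.4395592   0.        ]
```

The measurements agree. The tub is at about (0.554,-0.143) with yaw about 0.38. The cap yaw is about 0.14 and the tab top measures z=0.194, against 0.195 expected. The seat is at about (0.5275,0.183) and the stand yaw is 1.92. I'll move to a hover above the tub.

```bash
cat >> h.py <<'E'
def delta(P,yawy=None,s=None):
    s=s or state(); R=toolR(s); d=R.T@(np.array(P)-s["eef_pos"])
    cy=np.arctan2(R[1,1],R[0,1]); t=None
    if yawy is not None: t=-((yawy-cy+np.pi/2)%np.pi-np.pi/2)
    print("shift",d.round(4),"turn",t,"yawy",cy.round(4),"tool z",R[:,2].round(4),"q",s["joint_pos"].round(2),"t",round(s["time"],2),"F",s["wrist_force"].round(1),"p",s["eef_pos"].round(4),"w",round(s["gripper_width"],4))
E
python3 -c "
from h import *
delta([.545,-.145,.33],.14)"
```

```text
shift [ 0.4639 -0.3291 -0.0845] turn -1.366002643479443 yawy -1.226 tool z [-3.e-04  9.e-04 -1.e+00] q [ 1.49  0.5  -0.43  1.55  0.22  1.14 -0.21] t 0.25 F [-0.8 -0.3  0. ] p [ 0.2196 -0.6115  0.2452] w 0.0918
```

```bash
python3 -m creep '[[[0.01,-0.01,-0.03,-0.05],[0.03,-0.03,-0.06,-0.15],[0.06,-0.05,-0.08,-0.28],[0.095,-0.075,-0.085,-0.41],[0.13,-0.1,-0.085,-0.54],[0.165,-0.125,-0.085,-0.67],[0.2,-0.15,-0.085,-0.8],[0.235,-0.175,-0.085,-0.93],[0.27,-0.2,-0.085,-1.06],[0.305,-0.225,-0.085,-1.16],[0.33,-0.24,-0.085,-1.22],[0.34,-0.245,-0.085,-1.23]]]' 0.2
python3 -c "
from h import *
delta([.545,-.145,.33],.14)"
```

```text
time: 1.45
eef_pos: [0.4587, -0.2625, 0.3309]
ee_rot: [-0.0, 0.703, 0.711, 0.001]
wrist_force: [-0.1, -0.2, -0.3]
gripper_width: 0.0735
shift [0.1166 0.0875 0.0011] turn -0.1295073685053294 yawy 0.0105 tool z [ 9.0e-04  1.3e-03 -1.0e+00] q [ 1.19  0.27 -0.86  1.74  0.21  1.23  0.29] t 1.45 F [-0.1 -0.2 -0.3] p [ 0.4587 -0.2625  0.3309] w 0.0735
```

```bash
python3 -m creep '[[[0.02,0.015,0,-0.03],[0.055,0.04,0,-0.07],[0.09,0.065,0,-0.11],[0.11,0.082,0,-0.125],[0.1166,0.0875,0,-0.13],[0.1166,0.0875,0,-0.13]]]'
python3 -c "
from h import *
s=state();d=snapshot('wrist');cv2.imwrite('pics/w1.png',d['color'])
import pickle;pickle.dump((s,d),open('w1.pkl','wb'))
delta([.545,-.145,.33],.14)"
```

```text
time: 2.05
eef_pos: [0.5451, -0.145, 0.3308]
ee_rot: [-0.0, 0.656, 0.755, 0.001]
wrist_force: [0.3, -0.2, -0.6]
gripper_width: 0.0734
shift [0.0013 0.0007 0.0007] turn -0.001155612843258158 yawy 0.1388 tool z [-3.e-04  8.e-04 -1.e+00] q [ 0.93  0.37 -0.91  1.66  0.3   1.27  0.1 ] t 2.1 F [ 0.7 -0.5  0.4] p [ 0.5445 -0.1464  0.3307] w 0.0734
```

View pics/w1.png

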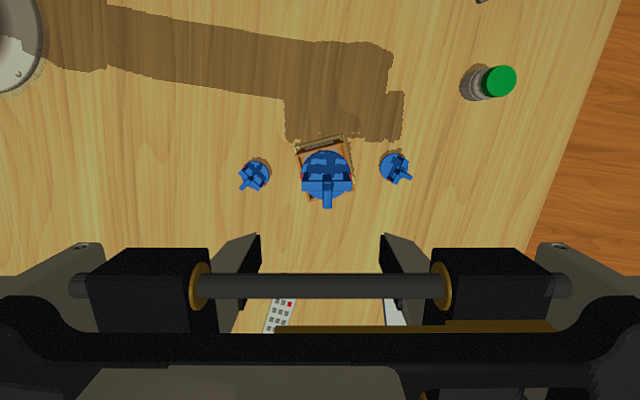

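```bash
python3 -c "
from h import *
crop(cv2.imread('pics/w1.png'),275,125,100,90,8,'w1c.png')"
```

```text
(no output)
```

View pics/w1c.png

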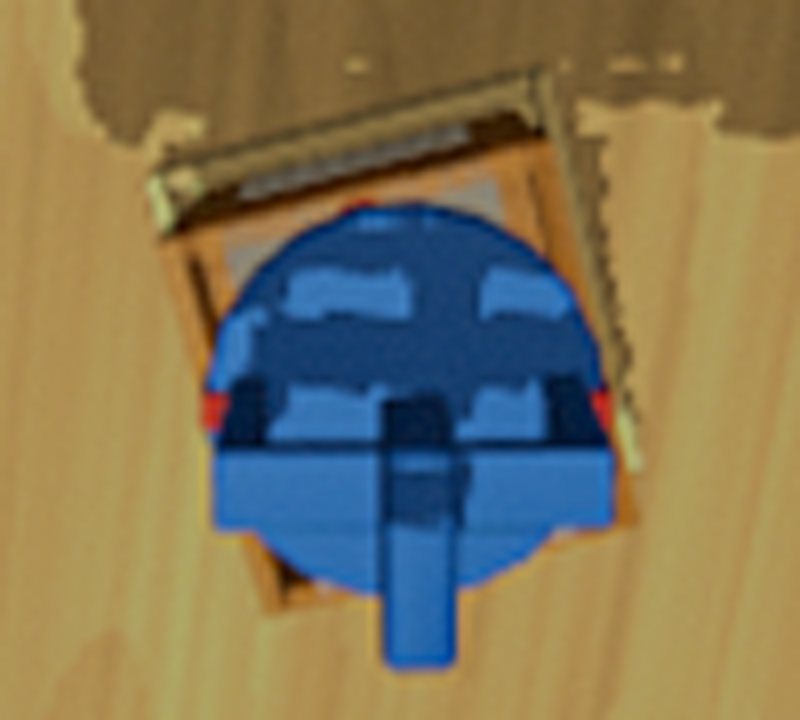

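```bash
python3 -c "
from h import *
import pickle
s,d=pickle.load(open('w1.pkl','rb'));T=wristT(d,s)
P=lambda x,y:((x+.5)/8-.5+275,(y+.5)/8-.5+125)
g=lambda x,y,z:atz(d,P(x,y),z,T)
an=lambda a,b:np.arctan2(*(b-a)[1::-1])
print('tab',g(420,597,.195), 'far',g(420,527,.195),'near',g(420,668,.195),'w',g(383,600,.195)-g(458,600,.195))
l,r=g(214,412,.096),g(600,405,.096);print('marks',l,r,(l+r)/2,an(l,r))
l,r=g(213,450,.157),g(614,450,.157);print('crossbar',l,r,np.linalg.norm(r-l),an(l,r))
l,r=g(165,235,.082),g(550,138,.082);print('tubedge',l,r,np.linalg.norm(r-l),an(l,r))
l,r=g(152,185,.022),g(545,68,.022);print('tray',np.linalg.norm(r-l),an(l,r))
"
```

```text
tab [ 0.55285924 -0.14817204  0.195     ] far [ 0.55149222 -0.13902309  0.195     ] near [ 0.55427316 -0.15763372  0.195     ] w [-0.00947761 -0.001342    0.        ]
marks [ 0.52037493 -0.15028833  0.096     ] [ 0.58491091 -0.13992646  0.096     ] [ 0.55264292 -0.14510739  0.096     ] 0.15920068971072923
crossbar [ 0.52309006 -0.14202851  0.157     ] [ 0.57963273 -0.1340197   0.157     ] 0.05710704691060403 0.1407060090902153
tubedge [ 0.50778739 -0.12384536  0.082     ] [ 0.57054633 -0.09839825  0.082     ] 0.06772177471355935 0.3852163329195598
tray 0.08013421112176666 0.42524611320525324
```

```bash
python3 -c "
from h import *
delta([.553,-.1437,.182],.145)"
```

```text
shift [0.0014 0.0088 0.1487] turn -0.0061556128432582735 yawy 0.1388 tool z [-3.e-04  8.e-04 -1.e+00] q [ 0.93  0.37 -0.91  1.66  0.3   1.27  0.1 ] t 2.1 F [ 0.7 -0.5  0.4] p [ 0.5445 -0.1464  0.3307] w 0.0734
```

```bash
python3 -m creep '[[[0.0014,0.0088,0.01,-0.006],[0.0014,0.0088,0.03,-0.006],[0.0014,0.0088,0.055,-0.006],[0.0014,0.0088,0.08,-0.006],[0.0014,0.0088,0.105,-0.006],[0.0014,0.0088,0.125,-0.006],[0.0014,0.0088,0.14,-0.006],[0.0014,0.0088,0.147,-0.006],[0.0014,0.0088,0.1487,-0.006],[0.0014,0.0088,0.1487,-0.006]]]'
python3 -c "
from h import *
s=state();d=snapshot('wrist');e=snapshot('side')
cv2.imwrite('pics/w2.png',np.hstack([cv2.resize(d['color'][100:400,170:470],None,fx=1.3,fy=1.3),cv2.resize(e['color'][215:315,270:370],(390,390))]))
delta([.553,-.1437,.182],.145)"
```

```text
time: 3.1
eef_pos: [0.5533, -0.144, 0.1823]
ee_rot: [-0.0, 0.654, 0.756, 0.0]
wrist_force: [0.4, -0.2, -1.0]
gripper_width: 0.0736
shift [ 0.0002 -0.0007  0.001 ] turn -0.00024380191624695513 yawy 0.1448 tool z [ 1.4e-03  2.0e-04 -1.0e+00] q [ 0.84  0.53 -0.83  1.8   0.46  1.01 -0.03] t 3.2 F [-0.3  0.3 -0.6] p [ 0.5537 -0.1438  0.183 ] w 0.0735
```

View pics/w2.png

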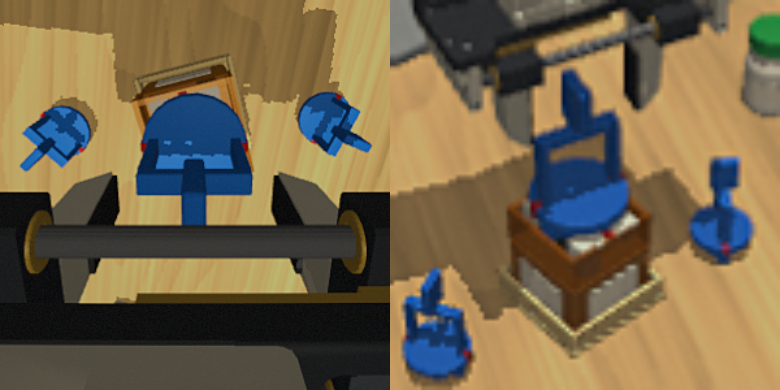

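The tab at x=193 in the wrist crop is centred between the pads (113 and 275), so I'll close on it.

```bash
python3 -m creep '[[[0,0,0,0],[0,0,0,0],[0,0,0,0],[0,0,0,0],[0,0,0,0],[0,0,0,0],[0,0,0,0],[0,0,0,0]]]' 1
python3 -c "
from h import *
delta([.553,-.1437,.182],.145)"
```

```text
time: 4.0
eef_pos: [0.5537, -0.1438, 0.1829]
ee_rot: [0.0, 0.654, 0.756, 0.001]
wrist_force: [-1.1, 0.6, 0.5]
gripper_width: 0.014
shift [ 0.0002 -0.0006  0.0009] turn -0.0003305754218818624 yawy 0.1447 tool z [ 1.2e-03  3.0e-04 -1.0e+00] q [ 0.84  0.53 -0.83  1.8   0.46  1.01 -0.03] t 4.0 F [-1.1  0.6  0.5] p [ 0.5537 -0.1438  0.1829] w 0.014
```

```bash
python3 -m creep '[[[0,0,0,0],[0,0,0,0],[0,0,0,0],[0,0,0.002,0],[0,0,0.004,0],[0,0,0.006,0],[0,0,0.0075,0],[0,0,0.008,0],[0,0,0.008,0]]]'
python3 -c "
from h import *
delta([.553,-.1437,.175],.145)"
```

```text
time: 4.9
eef_pos: [0.5539, -0.1438, 0.1756]
ee_rot: [0.001, 0.654, 0.756, 0.0]
wrist_force: [-1.8, 0.2, 7.7]
gripper_width: 0.01
shift [ 0.0002 -0.0009  0.0006] turn -0.00022107400757009898 yawy 0.1448 tool z [ 1.7e-03 -3.0e-04 -1.0e+00] q [ 0.83  0.54 -0.82  1.81  0.47  1.   -0.03] t 4.9 F [-1.8  0.2  7.7] p [ 0.5539 -0.1438  0.1756] w 0.01
```

```bash
python3 -m creep '[[[0,0,0.001,0],[0,0,0.0015,0.03],[0,0,0.0015,0.1],[0,0,0.0015,0.2],[0,0,0.0015,0.3],[0,0,0.0015,0.4],[0,0,0.0015,0.5],[0,0,0.0015,0.55],[0,0,0.0015,0.55]]]'
python3 -c "
from h import *
delta([.553,-.1437,.175],-1.18)
print(state()['torque'])"
```

```text
time: 5.8
eef_pos: [0.5552, -0.1435, 0.1755]
ee_rot: [0.002, 0.835, 0.55, 0.002]
wrist_force: [-1.2, 0.5, 8.3]
gripper_width: 0.0097
shift [-0.001  -0.0019  0.0004] turn 0.773710314758505 yawy -0.4063 tool z [ 0.0043 -0.0011 -1.    ] q [ 0.74  0.5  -0.69  1.81  0.38  0.97 -0.52] t 5.8 F [-1.2  0.5  8.3] p [ 0.5552 -0.1435  0.1755] w 0.0097
[ 0.18639441  0.29130057 -0.10276612]
```

```bash
python3 -m creep '[[[-0.0005,-0.001,0.001,0.05],[-0.0005,-0.001,0.001,0.15],[-0.0005,-0.001,0.001,0.25],[-0.0005,-0.001,0.001,0.35],[-0.0005,-0.001,0.001,0.45],[-0.0005,-0.001,0.001,0.55],[-0.0005,-0.001,0.001,0.64],[-0.0005,-0.001,0.001,0.71],[-0.0005,-0.001,0.001,0.75],[-0.0005,-0.001,0.001,0.77],[-0.0005,-0.001,0.001,0.77]]]'
python3 -c "
from h import *
delta([.553,-.1437,.175],-1.18)
print(state()['torque'])
e=snapshot('side');c=snapshot('scene')
cv2.imwrite('pics/w3.png',np.hstack([cv2.resize(c['color'][180:260,225:305],(390,390)),cv2.resize(e['color'][235:315,280:360],(390,390))]))"
```

```text
time: 6.9
eef_pos: [0.5549, -0.1426, 0.1756]
ee_rot: [0.001, 0.981, 0.196, 0.003]
wrist_force: [-1.4, 1.8, 8.4]
gripper_width: 0.0099
shift [-0.0022  0.0002  0.0006] turn 0.004235186182545592 yawy -1.1758 tool z [ 6.e-03 -9.e-04 -1.e+00] q [ 0.62  0.46 -0.52  1.82  0.28  0.94 -1.2 ] t 6.9 F [-1.4  1.8  8.4] p [ 0.5549 -0.1426  0.1756] w 0.0099
[0.54600589 0.50595145 0.06696677]
```

View pics/w3.png

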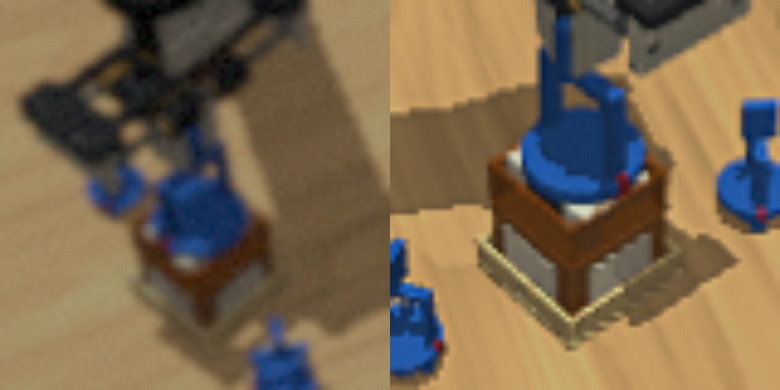

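```bash
python3 -m creep '[[[0,0,0.0005,0.02],[0,0,0.0005,0.04],[0,0,0.0005,0.06],[0,0,0.0005,0.06]]]'
python3 -c "
from h import *
delta([.553,-.1437,.175],-1.18)
print(state()['torque'])"
```

```text
time: 7.4
eef_pos: [0.5552, -0.1426, 0.1758]
ee_rot: [0.001, 0.986, 0.167, 0.003]
wrist_force: [-1.5, 1.0, 6.9]
gripper_width: 0.0097
shift [-0.0025  0.0003  0.0008] turn -0.05541926155128407 yawy -1.2354 tool z [ 0.0065 -0.0015 -1.    ] q [ 0.61  0.46 -0.51  1.82  0.27  0.93 -1.26] t 7.4 F [-1.5  1.   6.9] p [ 0.5552 -0.1426  0.1758] w 0.0097
[0.08290979 0.65097184 0.09461852]
```

```bash
python3 -m creep '[[[0,0,0.0005,0.02],[0,0,0.0005,0.04],[0,0,0.0005,0.06],[0,0,0.0005,0.06]]]'
python3 -c "
from h import *
delta([.553,-.1437,.175],-1.18)
print(state()['torque'])"
```

```text
time: 7.8
eef_pos: [0.5546, -0.1427, 0.1758]
ee_rot: [0.001, 0.991, 0.137, 0.002]
wrist_force: [-4.4, -0.5, 8.1]
gripper_width: 0.0098
shift [-0.0018  0.0005  0.0008] turn -0.11553098456956845 yawy -1.2955 tool z [ 0.0052 -0.0022 -1.    ] q [ 0.6   0.45 -0.5   1.82  0.26  0.93 -1.31] t 7.8 F [-4.4 -0.5  8.1] p [ 0.5546 -0.1427  0.1758] w 0.0098
[0.09002178 1.17607161 0.12097685]
```

```bash
python3 -m creep '[[[0,0,-0.001,-0.02],[0,0,-0.002,-0.03],[0,0,-0.003,-0.03],[0,0,-0.004,-0.03],[0,0,-0.005,-0.03],[0,0,-0.0055,-0.03],[0,0,-0.0055,-0.03]]]'
python3 -c "
from h import *
delta([.553,-.1437,.175],-1.18)
print(state()['torque'])"
```

```text
time: 8.5
eef_pos: [0.5547, -0.1427, 0.1812]
ee_rot: [0.001, 0.988, 0.152, 0.002]
wrist_force: [-0.3, 0.8, 2.0]
gripper_width: 0.0099
shift [-0.0019  0.0004  0.0062] turn -0.08547599162027675 yawy -1.2655 tool z [ 0.0053 -0.0022 -1.    ] q [ 0.6   0.45 -0.51  1.81  0.26  0.94 -1.28] t 8.5 F [-0.3  0.8  2. ] p [ 0.5547 -0.1427  0.1812] w 0.0099
[0.0242113  0.11955279 0.03693229]
```

```bash
python3 -m creep '[[[0,0,-0.0005,0],[0,0,-0.001,0],[0,0,-0.0015,0],[0,0,-0.002,0],[0,0,-0.002,0]]]'
python3 -c "
from h import *
delta([.553,-.1437,.175],-1.18)
print(state()['torque'])
e=snapshot('side');c=snapshot('scene')
cv2.imwrite('pics/w4.png',np.hstack([cv2.resize(c['color'][180:260,225:305],(390,390)),cv2.resize(e['color'][235:315,280:360],(390,390))]))"
```

```text
time: 9.0
eef_pos: [0.5544, -0.1426, 0.1828]
ee_rot: [0.001, 0.988, 0.152, 0.002]
wrist_force: [0.2, -0.3, -3.4]
gripper_width: 0.0099
shift [-0.0017  0.0006  0.0078] turn -0.08545030896804273 yawy -1.2655 tool z [ 0.0046 -0.0019 -1.    ] q [ 0.6   0.45 -0.51  1.81  0.26  0.95 -1.28] t 9.0 F [ 0.2 -0.3 -3.4] p [ 0.5544 -0.1426  0.1828] w 0.0099
[ 0.01750844 -0.0335881   0.01569064]
```

View pics/w4.png

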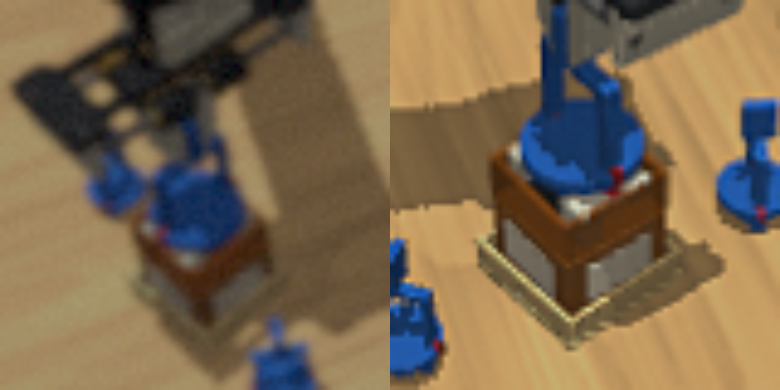

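The wrist force is -3.4 N after 2 mm of lift, so the cap is bearing the tub and has locked. I'll lift.

```bash
python3 -m creep '[[[0,0,-0.002,0],[0,0,-0.006,0],[0,0,-0.014,0],[0,0,-0.025,0],[0,0,-0.038,0],[0,0,-0.053,0],[0,0,-0.068,0],[0,0,-0.081,0],[0,0,-0.092,0],[0,0,-0.1,0],[0,0,-0.104,0],[0,0,-0.105,0]]]'
python3 -c "
from h import *
delta([.565,.08,.287],.35)
e=snapshot('side');c=snapshot('scene')
cv2.imwrite('pics/w5.png',np.hstack([cv2.resize(c['color'][160:260,215:315],(390,390)),cv2.resize(e['color'][205:305,270:370],(390,390))]))"
```

```text
time: 10.3
eef_pos: [0.554, -0.1425, 0.2883]
ee_rot: [0.001, 0.988, 0.152, 0.002]
wrist_force: [0.3, -0.1, -3.3]
gripper_width: 0.01
shift [ 0.0773 -0.2089  0.0009] turn 1.5261294905565546 yawy -1.2655 tool z [ 0.0052 -0.0022 -1.    ] q [ 0.64  0.33 -0.54  1.71  0.19  1.15 -1.22] t 10.3 F [ 0.3 -0.1 -3.3] p [ 0.554  -0.1425  0.2883] w 0.01
```

View pics/w5.png

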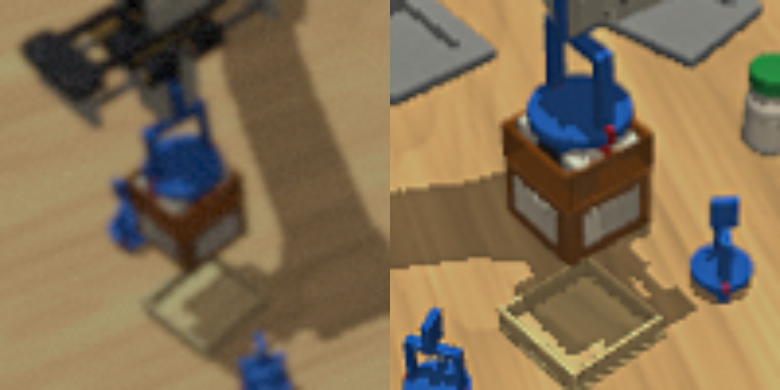

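```bash
python3 -m creep '[[[0.001,-0.003,0,-0.03],[0.004,-0.01,0,-0.1],[0.008,-0.02,0,-0.19],[0.012,-0.033,0,-0.29],[0.017,-0.047,0,-0.39],[0.022,-0.06,0,-0.49],[0.027,-0.073,0,-0.59],[0.032,-0.086,0,-0.69],[0.036,-0.097,0,-0.78],[0.039,-0.105,0,-0.85],[0.04,-0.109,0,-0.88],[0.041,-0.11,0,-0.89]]]'
python3 -c "
from h import *
delta([.565,.08,.287],.35)"
```

```text
time: 11.6
eef_pos: [0.5594, -0.0246, 0.287]
ee_rot: [0.002, 0.826, 0.563, 0.001]
wrist_force: [-0.2, -0.7, -3.8]
gripper_width: 0.01
shift [ 0.0994 -0.033  -0.0001] turn -0.7238863573327969 yawy -0.3739 tool z [ 0.0033 -0.0015 -1.    ] q [ 0.6   0.35 -0.75  1.73  0.26  1.16 -0.6 ] t 11.6 F [-0.2 -0.7 -3.8] p [ 0.5594 -0.0246  0.287 ] w 0.01
```

```bash
python3 -m creep '[[[0.003,-0.001,0,-0.03],[0.01,-0.003,0,-0.08],[0.02,-0.006,0,-0.16],[0.032,-0.01,0,-0.25],[0.045,-0.015,0,-0.35],[0.058,-0.019,0,-0.45],[0.07,-0.023,0,-0.55],[0.081,-0.027,0,-0.63],[0.09,-0.03,0,-0.69],[0.096,-0.032,0,-0.72],[0.099,-0.033,0,-0.724],[0.099,-0.033,0,-0.724]]]'
python3 -c "
from h import *
delta([.565,.08,.287],.35)
s=state();d=snapshot('wrist');e=snapshot('side');c=snapshot('scene')
import pickle;pickle.dump((s,d,e,c),open('w6.pkl','wb'))
cv2.imwrite('pics/w6.png',d['color'])
cv2.imwrite('pics/w6b.png',np.hstack([cv2.resize(c['color'][120:220,270:370],(400,400)),cv2.resize(e['color'][130:270,225:365],(400,400))]))"
```

```text
time: 12.8
eef_pos: [0.5648, 0.0797, 0.2868]
ee_rot: [0.002, 0.573, 0.819, 0.0]
wrist_force: [0.8, 0.7, -4.0]
gripper_width: 0.0097
shift [ 0.0002  0.0003 -0.0002] turn -0.000539218802553254 yawy 0.3495 tool z [ 0.0032 -0.0015 -1.    ] q [ 0.52  0.42 -0.92  1.7   0.36  1.19 -0.14] t 12.8 F [ 0.8  0.7 -4. ] p [0.5648 0.0797 0.2868] w 0.0097
```

View pics/w6.png

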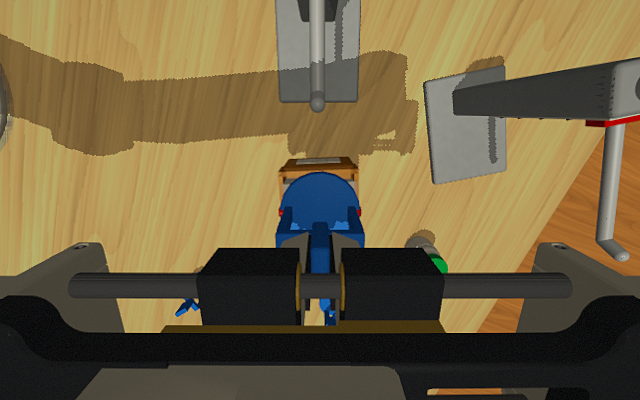

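View pics/w6b.png

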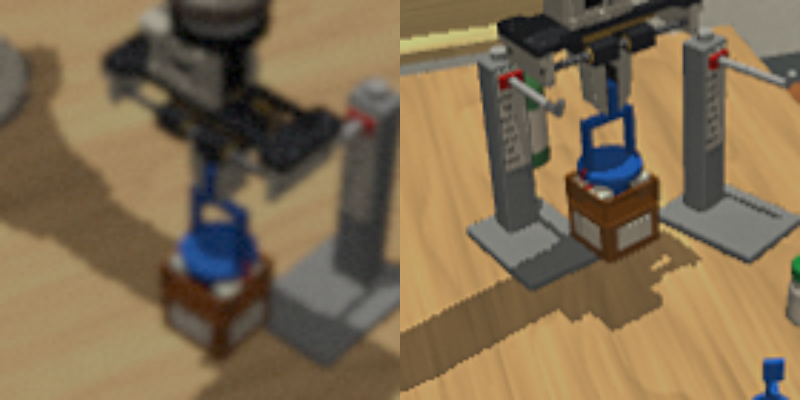

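```bash
python3 -c "
from h import *
crop(cv2.imread('pics/w6.png'),265,0,110,80,7,'w6c.png');crop(cv2.imread('pics/w6.png'),265,75,110,85,7,'w6d.png')"
```

```text
(no output)
```

View pics/w6c.png

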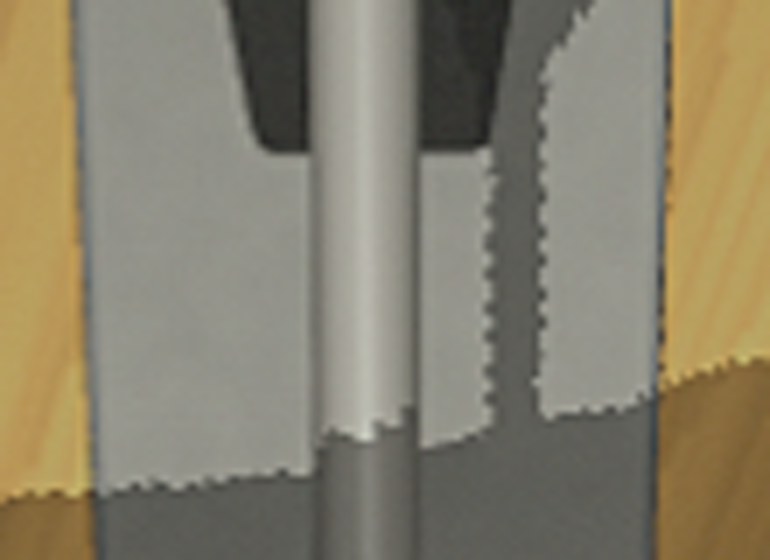

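View pics/w6d.png

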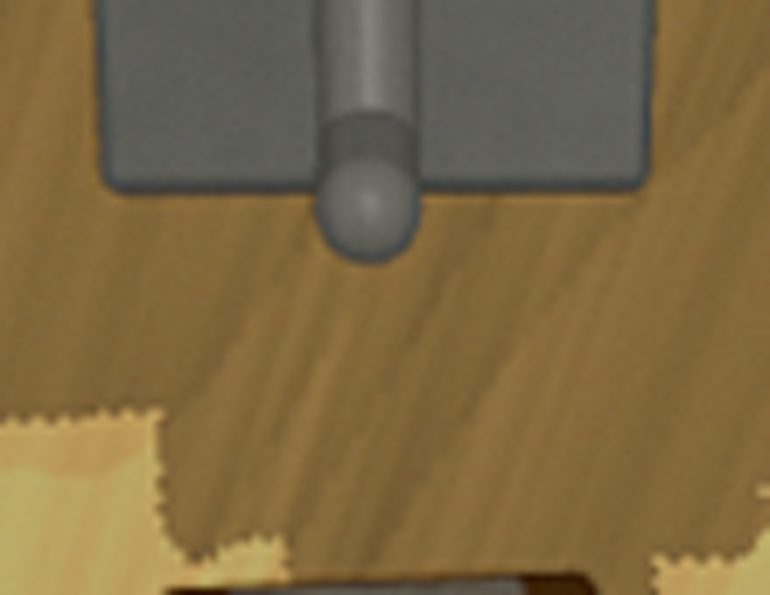

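```bash
python3 -c "
from h import *
import pickle
s,d,e,c=pickle.load(open('w6.pkl','rb'));T=wristT(d,s)
P=lambda x,y,y0:((x+.5)/7-.5+265,(y+.5)/7-.5+y0)
g=lambda x,y,y0,z:atz(d,P(x,y,y0),z,T)
an=lambda a,b:np.arctan2(*(b-a)[1::-1])
tip=g(368,210,75,.236);b0=g(363,5,0,.222);b1=g(367,90,75,.222)
print(tip,b0,b1,'yaw bar',an(b1,b0))
l,r=g(102,190,75,.014),g(650,188,75,.014);print('foot',l,r,np.linalg.norm(r-l),an(l,r)+np.pi/2)
y=an(b1,b0);u=np.array([np.cos(y),np.sin(y)])
print('seat from tip',tip[:2]+.024*u,'from foot',((l+r)/2)[:2]+.015*u,(b1[:2]-s['eef_pos'][:2])@[-u[1],u[0]])
# red marks of cap
for p in ((280,212),(360,212)): print(atz(d,p,.17,T))
"
```

```text
[0.53397673 0.15865823 0.236     ] [0.51243951 0.21667677 0.222     ] [0.52995409 0.16920573 0.222     ] yaw bar 1.9242550088710348
foot [0.4799315  0.14871867 0.014     ] [0.58152154 0.18612618 0.014     ] 0.10825829076994185 1.9236098910863138
seat from tip [0.52566926 0.18117458] from foot [0.52553435 0.18149514] 0.0017315439960479749
[0.53265649 0.05550092 0.17      ]
[0.6051017  0.08184238 0.17      ]
```

```bash
python3 -c "
from h import *
import pickle
s,d,e,c=pickle.load(open('w6.pkl','rb'));T=wristT(d,s)
m=[atz(d,p,.2,T) for p in ((280,212),(360,212))];print(m,sum(m)/2,np.linalg.norm(m[1]-m[0]))
u=np.array([np.cos(1.924),np.sin(1.924),0]);n=np.array([-u[1],u[0],0])
t=sum(m)/2
seat=np.array([.5258,.1815,.227])
print('cap off along,across', (t-s['eef_pos'])@u,(t-s['eef_pos'])@n,'need',(seat-s['eef_pos'])@u,(seat-s['eef_pos'])@n)
delta([.5258,.1815,.2868],.353)
R=toolR(s);
for k in (-.004,0,.004): print(proj(d,s['eef_pos']+[0,0,-.031-.004+k],T))
"
python3 -c "
from h import *
e=cv2.imread('pics/w6.png');import pickle
s,d,e,c=pickle.load(open('w6.pkl','rb'))
a=cv2.resize(c['color'][140:220,290:350],(390,520),interpolation=2);b=cv2.resize(e['color'][150:230,275:335],(390,520),interpolation=2);cv2.imwrite('pics/w6e.png',np.hstack([a,b]))"
```

```text
[array([0.53315154, 0.06721193, 0.2       ]), array([0.59705648, 0.09044811, 0.2       ])] [0.56510401 0.07883002 0.2       ] 0.06799824874192532
cap off along,across -0.0009067580261726757 3.739569387430506e-05 need 0.10902080834143876 0.0014010389745470711
shift [ 0.1098 -0.0017 -0.0004] turn -0.004377631404410609 yawy 0.3486 tool z [ 0.0032 -0.0021 -1.    ] q [ 0.52  0.42 -0.92  1.7   0.36  1.19 -0.14] t 12.95 F [ 0.9 -0.5 -3.9] p [0.5649 0.0788 0.2868] w 0.0102
[320.21749798 234.43012495]
[320.23515083 236.90421725]
[320.25353046 239.48020563]
```

View pics/w6e.png

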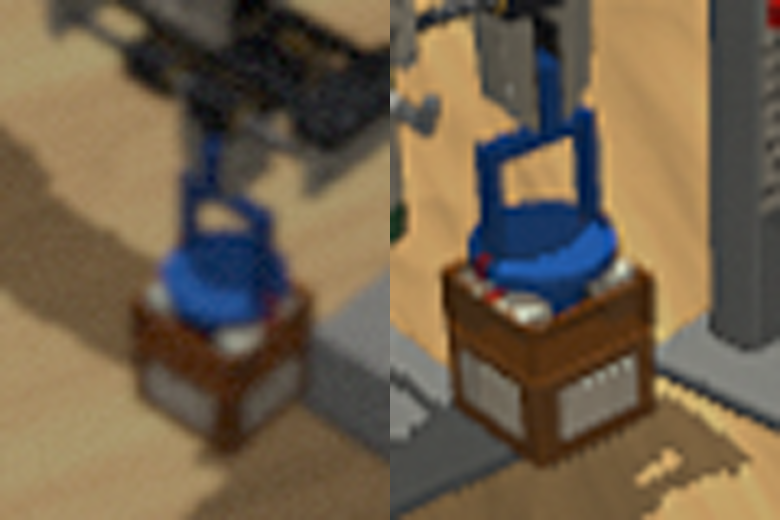

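The red marks come out 68.0 mm apart, as they should, so the cap is upright and centred under the TCP. The hook at 217–241 mm fits inside the window at 205–253 mm. I'll thread the loop on.

```bash
python3 -m creep '[[[0.002,-0.0015,0,-0.004],[0.008,-0.0015,0,-0.004],[0.018,-0.0015,0,-0.004],[0.03,-0.0015,0,-0.004],[0.042,-0.0015,0,-0.004],[0.055,-0.0015,0,-0.004],[0.068,-0.0015,0,-0.004],[0.081,-0.0015,0,-0.004],[0.093,-0.0015,0,-0.004],[0.103,-0.0015,0,-0.004],[0.108,-0.0015,0,-0.004],[0.109,-0.0015,0,-0.004]]]'
python3 -c "
from h import *
delta([.5258,.1815,.2868],.353)
s=state();d=snapshot('wrist');e=snapshot('side');c=snapshot('scene')
a=cv2.resize(c['color'][130:230,310:410],(400,400),interpolation=2);b=cv2.resize(e['color'][130:230,225:325],(400,400),interpolation=2);cv2.imwrite('pics/w7.png',np.hstack([a,b]))"
```

```text
time: 14.15
eef_pos: [0.526, 0.1816, 0.2865]
ee_rot: [0.002, 0.572, 0.82, 0.0]
wrist_force: [0.1, 0.2, -2.5]
gripper_width: 0.0098
shift [-0.     -0.0002 -0.0003] turn 0.0007725701642711247 yawy 0.3538 tool z [ 0.0032 -0.002  -1.    ] q [ 0.36  0.4  -0.95  1.73  0.35  1.18 -0.33] t 14.15 F [ 0.1  0.2 -2.5] p [0.526  0.1816 0.2865] w 0.0098
```

View pics/w7.png

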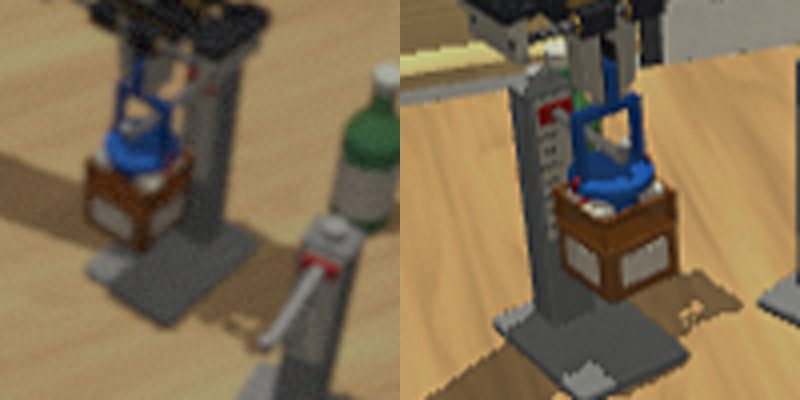

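The hook bar runs through the window in both views. I'll lower slowly.

```bash
python3 -m creep '[[[0,0,0.002,0],[0,0,0.005,0],[0,0,0.009,0],[0,0,0.013,0],[0,0,0.017,0],[0,0,0.021,0],[0,0,0.024,0],[0,0,0.027,0],[0,0,0.03,0],[0,0,0.033,0],[0,0,0.036,0],[0,0,0.038,0]]]'
python3 -c "
from h import *
delta([.5258,.1815,.2868],.353)"
```

```text
time: 15.5
eef_pos: [0.5267, 0.1801, 0.2482]
ee_rot: [0.002, 0.572, 0.82, -0.0]
wrist_force: [-0.5, -1.0, -0.0]
gripper_width: 0.01
shift [ 0.0015 -0.0002 -0.0386] turn -0.0012034993657206172 yawy 0.3518 tool z [ 0.0032 -0.0026 -1.    ] q [ 0.34  0.44 -0.92  1.78  0.4   1.12 -0.36] t 15.5 F [-0.5 -1.  -0. ] p [0.5267 0.1801 0.2482] w 0.01
```

```bash
python3 -m creep '[[[0,0,0.001,0],[0,0,0.003,0],[0,0,0.005,0],[0,0,0.007,0],[0,0,0.008,0],[0,0,0.008,0],[0,0,0.008,0]]]'
python3 -c "
from h import *
delta([.5258,.1815,.2868],.353)
for i in range(4):
    c=snapshot('scene');print(state()['wrist_force'])
d=snapshot('wrist');e=snapshot('side');c=snapshot('scene')
a=cv2.resize(c['color'][130:230,310:410],(400,400),interpolation=2);b=cv2.resize(e['color'][130:230,225:325],(400,400),interpolation=2);cv2.imwrite('pics/w8.png',np.hstack([a,b]))"
```

```text
time: 16.2
eef_pos: [0.5268, 0.1801, 0.2403]
ee_rot: [0.002, 0.572, 0.82, -0.0]
wrist_force: [-0.6, -0.1, -0.7]
gripper_width: 0.0099
shift [ 0.0015 -0.0003 -0.0465] turn -0.001163615478486646 yawy 0.3518 tool z [ 0.0033 -0.0025 -1.    ] q [ 0.33  0.45 -0.92  1.79  0.4   1.1  -0.37] t 16.2 F [-0.6 -0.1 -0.7] p [0.5268 0.1801 0.2403] w 0.0099
[-1.64874213 -1.10426061  0.04213398]
[-0.91422631 -1.01163789 -0.49210466]
[-0.93114507 -0.76414399 -1.02032505]
[-0.89073636 -0.4195048  -0.89116966]
```

View pics/w8.png

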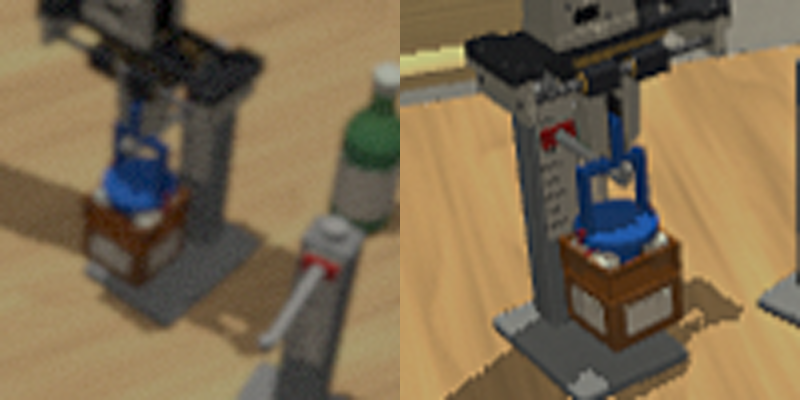

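```bash
python3 -m creep '[[[0,0,0.001,0],[0,0,0.002,0],[0,0,0.003,0],[0,0,0.004,0],[0,0,0.004,0],[0,0,0.004,0],[0,0,0.004,0],[0,0,0.004,0],[0,0,0.004,0],[0,0,0.004,0],[0,0,0.004,0],[0,0,0.004,0]]]'
python3 -c "
from h import *
f=[]
for i in range(8):
    c=snapshot('scene');f.append(state()['wrist_force'])
print(np.mean(f,0),np.std(f,0))
delta([.5258,.1815,.2868],.353)"
```

```text
time: 17.75
eef_pos: [0.5267, 0.1801, 0.2363]
ee_rot: [0.002, 0.572, 0.82, -0.0]
wrist_force: [-0.7, -1.0, 0.5]
gripper_width: 0.0098
[-1.18724299 -0.25621187 -0.10256187] [0.45418543 0.70121525 0.67309343]
shift [ 0.0015 -0.0003 -0.0505] turn -0.0012184605624683265 yawy 0.3518 tool z [ 0.0034 -0.0025 -1.    ] q [ 0.33  0.46 -0.91  1.79  0.41  1.09 -0.37] t 18.15 F [-1.4  0.7 -0.5] p [0.5268 0.1801 0.2363] w 0.0099
```

```bash
python3 -m creep '[[[0,0,0,0],[0,0,0,0],[0,0,0,0],[0,0,0,0],[0,0,0,0],[0,0,0,0],[0,0,0,0],[0,0,0,0]]]' 0.6
python3 -c "
from h import *
delta([.5258,.1815,.33],.353)
d=snapshot('wrist');e=snapshot('side');c=snapshot('scene')
a=cv2.resize(d['color'][130:330,220:420],(400,400),interpolation=2);b=cv2.resize(e['color'][130:230,225:325],(400,400),interpolation=2);cv2.imwrite('pics/w9.png',np.hstack([a,b]))"
```

```text
time: 18.95
eef_pos: [0.5268, 0.1801, 0.2363]
ee_rot: [0.002, 0.572, 0.82, -0.0]
wrist_force: [0.6, 1.1, -0.0]
gripper_width: 0.0369
shift [ 0.0013 -0.0002 -0.0937] turn -0.0012096930021980867 yawy 0.3518 tool z [ 0.0033 -0.0025 -1.    ] q [ 0.33  0.46 -0.91  1.79  0.41  1.09 -0.37] t 18.95 F [ 0.6  1.1 -0. ] p [0.5268 0.1801 0.2363] w 0.0369
```

View pics/w9.png

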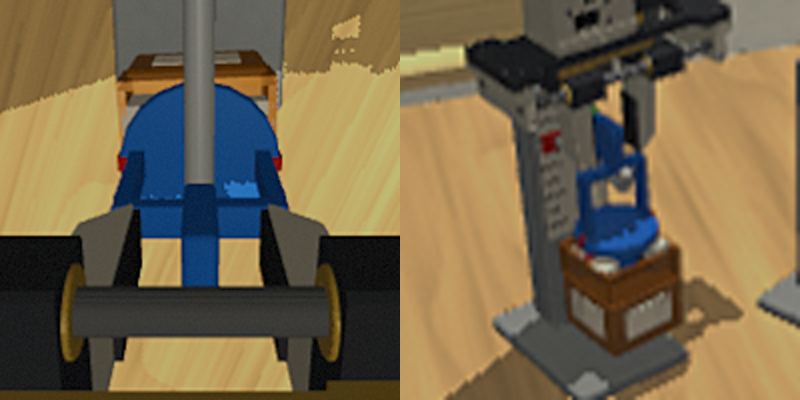

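The tub hangs free, with the tab at x=200 clear of both fingers (about 130 and 265). I'll retract straight up, then back away.

```bash
python3 -m creep '[[[0,0,-0.003,0],[0,0,-0.01,0],[0,0,-0.02,0],[0,0,-0.033,0],[0,0,-0.048,0],[0,0,-0.063,0],[0,0,-0.078,0],[0,0,-0.09,0],[0,0,-0.098,0],[0,0,-0.1,0],[0,0,-0.1,0]]]'
python3 -m creep '[[[-0.01,0,0,0],[-0.03,0,0,0],[-0.055,0,0,0],[-0.075,0,0,0],[-0.09,0,0,0],[-0.095,0,0,0],[-0.095,0,0,0],[-0.095,0,0,0],[-0.095,0,0,0],[-0.095,0,0,0]]]'
cat > look.py <<'E'
from h import *
import sys
n=sys.argv[1]
delta([.5258,.1815,.33],.353)
d=snapshot('wrist');e=snapshot('side');c=snapshot('scene')
f=lambda i,x,y:cv2.resize(i[y:y+110,x:x+75],(390,572),interpolation=2)
cv2.imwrite(f'pics/{n}.png',np.hstack([f(c['color'],310,130),f(e['color'],240,130)]))
cv2.imwrite(f'pics/{n}w.png',d['color'])
E
python3 look.py w10
```

```text
time: 20.2
eef_pos: [0.5264, 0.1803, 0.3363]
ee_rot: [0.002, 0.573, 0.82, -0.0]
wrist_force: [-0.6, -0.7, -0.3]
gripper_width: 0.0367
time: 21.2
eef_pos: [0.5588, 0.0922, 0.3368]
ee_rot: [0.002, 0.572, 0.82, -0.0]
wrist_force: [0.8, -0.7, -0.2]
gripper_width: 0.0366
shift [ 0.0953 -0.0001  0.0065] turn 0.00045270263356589346 yawy 0.3535 tool z [ 0.0036 -0.0025 -1.    ] q [ 0.52  0.37 -0.94  1.64  0.32  1.28 -0.13] t 21.2 F [ 0.8 -0.7 -0.2] p [0.5588 0.0922 0.3368] w 0.0366
```

View pics/w10.png

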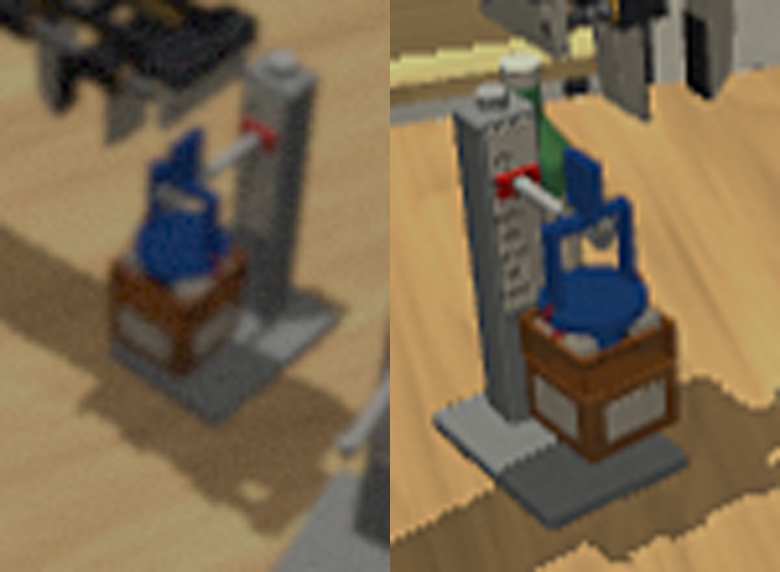

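View pics/w10w.png

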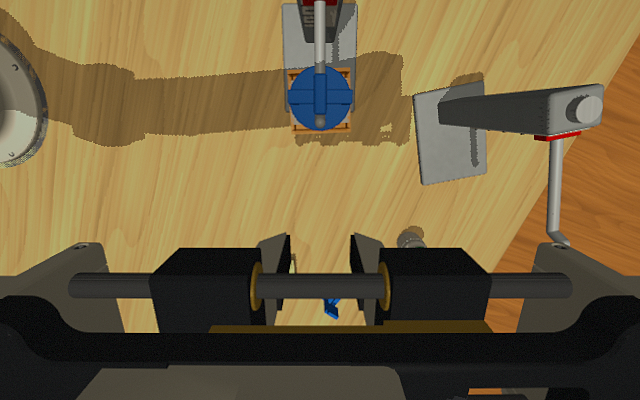

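```bash
cp pics/w10w.png pics/prev.png; python3 -m creep '[[[0,0,0,0],[0,0,0,0],[0,0,0,0],[0,0,0,0],[0,0,0,0],[0,0,0,0],[0,0,0,0],[0,0,0,0],[0,0,0,0],[0,0,0,0],[0,0,0,0],[0,0,0,0]]]' >/dev/null
python3 -c "
from h import *
e=[];
for i in range(8):
    e.append(snapshot('side')['color'].astype(float)[160:225,265:310])
for i in range(1,8): print(np.abs(e[i]-e[0]).mean().round(2))
"; python3 look.py w11
```

```text
0.97
0.98
0.93
0.95
0.99
0.98
0.98
shift [ 0.0959 -0.0001  0.0064] turn -0.00043729995376473596 yawy 0.3526 tool z [ 0.0036 -0.0026 -1.    ] q [ 0.52  0.37 -0.94  1.64  0.32  1.28 -0.13] t 22.95 F [-0.1 -0.4 -0.9] p [0.559  0.0916 0.3368] w 0.0366
```

View pics/w11.png

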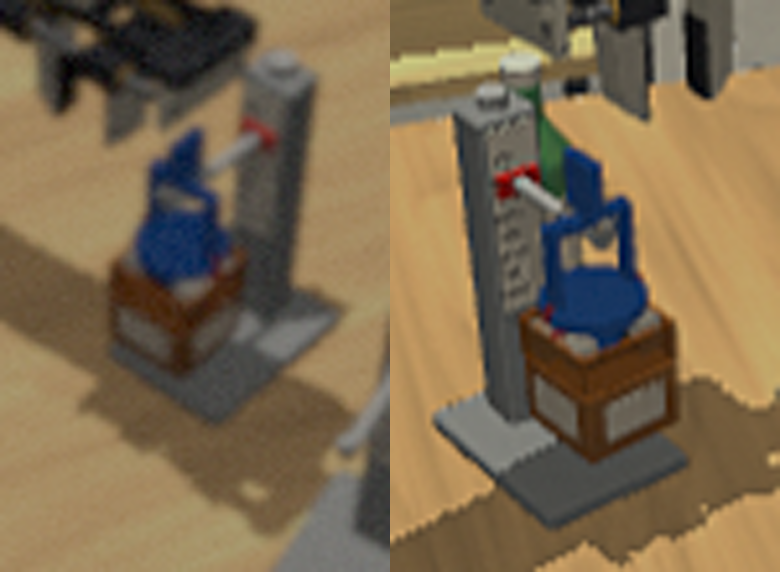

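The tub hangs still. Frame differences stay at noise level, around 1 grey level, and this picture matches the last one. Handing in.

```bash
python3 -c "
from station import *
print(job_done())"
```

```text
the job is handed in; nothing more can be done
None
```

I pressed the cap down and turned it clockwise until it locked, then lifted the tub by its tab and hung the loop on the hook of the nearest stand. I kept hold until the wrist load was about 0 N, let go, backed the arm away and handed the job in at about 23 s of the 72 s allowed. The hand-in gives no verdict.

**Lock:** The cap bore the tub's weight when lifted (about -3.4 N at the wrist), with its red marks in line with the tub's. I never felt a clear stop while turning, so the lock rests on the lift and the pictures.

**Hang:** Just before release, the measured height put the hook about 24 mm down (18 to 31 mm expected). The last pictures show the tub hanging upright and clear of the foot. Differences between camera frames were only noise, so it was still.

**Robot and other things:** The open gripper is clear of everything. I saw no contact with the bottles or the remote control, but I did not measure their positions again at the end.

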